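Ready the pot filler: spout over the pot, valve reset to two turns open

ROBOT

A 7-joint arm with a two-finger parallel gripper is mounted at the origin on the work surface. World frame = base frame: x ahead of the robot, y to its left, z up, the work surface at z = 0. Lengths are in m, angles in degrees, forces in N, time in s.
With the tool pointing down it reaches from about 0.425 to 0.875 m from the base axis. Payload 4.7 kg.
Tool frame: the origin (TCP) lies at the very end of the fingers, on their centre line; the grasp point (between the pads) lies env.tcp_to_grasp behind it (env.tcp_to_grasp is the distance from the TCP to the grasp point, in m); z points along the fingers, x is the direction in which the jaws open and shut, and the axes are right-handed (so a half turn about z gives the same grasp; the last joint's range is limited). The gripper opens to 87 mm and grips with 3 to 60 N. Pads are 19 mm wide; open, the fingers measure 117 mm over their backs; the gripper's body (75 mm by 190 mm) begins 51 mm behind the grasp point.
Start: joints at [73.402, 18.392, -4.016, 83.108, 1.295, 78.541, -3.26], TCP at [0.194, -0.62, 0.223] pointing down, gripper open.
Joint ranges: [-163.93, 163.93], [-17.29, 119.83], [-79.2, 71.16], [3.27, 140.29], [-89.18, 269.18], [5.43, 117.66], [-154.24, 154.24]. Speed limits (degrees/s): [147.25, 147.25, 180, 180, 180, 180, 180].

INTERFACE

Orientations are given as [roll, pitch, yaw] about the fixed x, y, z axes, in that order (R = Rz(yaw) Ry(pitch) Rx(roll)).
In Python, from cell import env gives the robot as it stands. The module is installed in compiled form; this text tells all that it offers.
- The arm moves only by the tool send_rows, never from a script. Its argument "steps" is a list of rows, each a list of 3 entries, a list of its own where there are three numbers: the shift along the tool's x, y, z in m, then the turn, a rotation vector about the tool's x, y, z in rad, then the finger opening in m, from 0 to 0.087. A call has exactly 5 rows; each row is the pose to reach, as a shift and turn from the pose commanded when the call began, along the tool's axes at that moment; what a row does not reach only later rows make up. A row lasts 1/12 s, in which the tool goes at most 41.7 mm and 7.16 degrees, less where a joint would pass 70% of its speed; a pose out of reach is approached as far as the arm can. A call with a gripper value outside its range is refused whole. The fingers move at their own pace and stop on an object; "grip_force" is the grip in N (left out, the last holds). Time passes only in rows, so rows that repeat a pose let the fingers close, or fill a call up. It gives the time, the measured TCP pose, the force and the opening at its end, in the units of the state.
- env.get_obs(): the state, without advancing time (a new reading comes with each control period).
- env.read_camera(name): name is "side" or "top"; returns a dict with "pixels" (400x640x3 uint8, red, green, blue), "fx", "fy", "cx", "cy" (pixels), "position" and "rotation" of the camera in the world. Camera axes: x right, y up, looking along -z (the intrinsics and any distortion apply to the point x, -y, -z); pixel columns grow to the right and rows downward; lengths in m; the calibration is good to about 2 mm. A picture is of the moment at which its call begins. There is no depth.
- env.sign_off(): hands the job in, once; it reports no verdict.
The state is a dict: "time_s": time; "qpos": joint angles; "joint_velocities": joint speeds; "effort": joint torques, N m; "tool_pos": TCP position; "tool_rot": TCP orientation; "force": force on the tool from outside, world axes, zero at the start; "wrist_torque": the same for the moment, N m; "grip_width": finger opening in m.
Only numpy, scipy, OpenCV 4.12 (cv2) and the standard library are available. Lean on these libraries where they do the work, as an engineer would, in place of code of your own. Each camera call takes 0.05 s, during which the arm holds its last target.

TASK

Get the pot filler ready: first swing the spout round until its outlet is well inside the rim of the cooking pot, seen from above. Then turn the valve wheel clockwise by its crank handle until it is fully shut against its stop, and from there open it anticlockwise by exactly two full turns. Finish while still gripping the crank handle at that setting, holding it still; leave the pot and the other kitchen things standing where they are.

Things in the scene. Friction and masses are not known exactly. Their poses are not given: they have to be found in the camera images.
- spout_pivot (a point): Centre of the steel spout's swivel, on its vertical axis at the height of the spout tube's centre line, 200 mm above the counter. Fixed upright column below it: 30 to 34 mm in diameter, 60 mm flange; the swivel's head is 34 mm in diameter and reaches 18 mm above this point. Place and yaw vary.
- spout_outlet (a point): Mouth (lowest point, centre) of the spout, 200 mm horizontally from the pivot axis, 162 mm above the counter. The spout is a straight level round steel tube 16 mm in diameter, centre line 200 mm above the counter, running to 185 mm from the pivot, then bending down to a 22 mm nozzle. Pinch it or push it sideways anywhere along the straight tube.
- spout (a joint): Swing of the spout (rad): 0 is the parked end stop, growing as it swings clockwise seen from above, to another stop at 2.4. It starts 0.1 to 0.6 from the parked stop, pointing away from the pot, and lies over the pot at about 1.57. Stiff swivel: stays where it is left; a sideways push of about 1.5 to 3 N near the outlet moves it.
- pot: Open aluminium cooking pot, 200 mm across its round rim, 90 mm high, 4 mm wall, about 0.9 kg, two small side lugs, loose on the counter, under the circle that the outlet travels; its centre lies 175 to 225 mm from the pivot axis. Origin: centre of its underside. Leave it where it stands.
- pot_rim (a point): Centre of the pot's mouth, 90 mm above the counter.
- valve_hub (a point): Point on the vertical axis of the valve wheel, at the height of the rim's centre, 92 mm above the counter. Fixed brass valve body, 68 mm wide at its foot, with a level three-spoked aluminium wheel: rim centre line radius 50 mm, rim bar 12 mm thick, top of rim 98 mm above the counter. Place and yaw vary.
- valve_wheel (a joint): Opening of the valve (rad): 0 is fully shut against the hard stop; grows as the wheel turns anticlockwise seen from above; 6.283 per full turn, another stop at 22. Starts 1.5 to 7.0 rad open. Stiff stem: about 4 to 5 N along the rim turns it and it stays where it is left; it neither rises nor falls.
- crank_handle: Upright round black handle on the wheel rim, 20 mm in diameter, 52 mm long, 50 mm from the wheel axis. Spins freely on its own vertical pin: can be led round without turning the gripper. Origin: middle of the handle, on its axis, 130 mm above the counter; lower end 6 mm above the rim. z up; x, y mean nothing. It goes round the wheel axis by the same angle as the valve joint, anticlockwise to open.
- mug: White ceramic mug, 80 mm wide, 90 mm high, standing loose on the counter; origin at its underside. Bystander.
- soap_bottle: Orange plastic washing-up bottle, 58 mm wide, 170 mm high; origin at its underside. Bystander.
- spice_jar: Small amber jar with black cap, 48 mm wide, 75 mm high; origin at its underside. Bystander.
- bowl: Blue bowl, 130 mm wide, 55 mm high; origin at its underside. Bystander.
- spoon: Cooking spoon lying on the counter; origin near its middle. Bystander.
- food_can: Food can with a plain paper label, 72 mm wide, 100 mm high; origin at its underside. Bystander.

How it is judged:
By the outcome, as a careful person would: the job done as asked, in the order asked, and still so for the second after the job is handed in, while the arm keeps its last pose, push and grip.
It also fails if it takes over 72 s, if anything falls off the work surface, if the arm or the gripper's body presses on something with over 40 N, if the wrist force passes 120 N, or if a joint passes its speed limit or range.

## Working session

There is one attempt and no reset: what is moved stays moved. The work goes in short steps, Python scripts to look and compute and a tool call to move; the robot and the scene stay as the last step left them, time stands still between calls to the robot, and variables do not carry over. Pictures are saved under pics/ and viewed, and the job is handed in when it is done.

Besides the shell and the picture viewer there is one more tool, called after ">>>" by a JSON object that holds its "name" and its "arguments", one argument or row to a line. send_rows: Moves the arm, as the interface text tells. Its arguments: {"type":"object","properties":{"steps":{"type":"array"},"grip_force":{"type":"number"}},"required":["steps"]}

```bash
mkdir -p pics; cat > h.py <<'E'
from cell import env
import cv2, numpy as np
def snap(name,fn):
    c=env.read_camera(name); cv2.imwrite(f'pics/{fn}.png',c['pixels'][:,:,::-1]); return c
def onplane(c,u,v,z):
    d=np.array([(u-c['cx'])/c['fx'],-(v-c['cy'])/c['fy'],-1.]); d=np.array(c['rotation'])@d
    p=np.array(c['position']); return p+d*(z-p[2])/d[2]
def proj(c,P):
    q=np.array(c['rotation']).T@(np.array(P)-c['position']); return c['cx']+c['fx']*q[0]/-q[2], c['cy']-c['fy']*q[1]/-q[2]
E
python3 - <<'E'
from h import *
for n in('top','side'):
    c=snap(n,n+'0'); print({k:np.round(v,4).tolist() if k!='pixels' else 0 for k,v in c.items()if not isinstance(v,str)})
print(env.get_obs(), env.tcp_to_grasp)
E
```

```text
{'pixels': 0, 'fx': 376.9079, 'fy': 376.9079, 'cx': 317.8487, 'cy': 203.3971, 'position': [0.3169, -0.0349, 1.3467], 'rotation': [10.0093, 0.6465, -90.1027]}
{'pixels': 0, 'fx': 363.6407, 'fy': 363.6407, 'cx': 313.468, 'cy': 205.385, 'position': [0.161, 0.7671, 0.7186], 'rotation': [56.5012, 0.387, -154.542]}
{'time_s': 0.1, 'qpos': array([73.40121286, 18.43309639, -4.01382564, 83.16750261,  1.29372887,
       78.5406981 , -3.26074969]), 'joint_velocities': array([ 0.01760705, -0.14515462, -0.00190493, -0.14858882, -0.03658713,
       -0.08877771,  0.00222053]), 'effort': array([-1.07032058e-03, -4.92572880e+01, -4.05916404e-01, -3.13399851e+01,
       -6.39308151e-02,  3.95489100e-02,  8.83583698e-05]), 'tool_pos': array([ 0.19424465, -0.61978376,  0.22159368]), 'tool_rot': array([ 1.79995247e+02,  9.61445964e-02, -7.25942535e+01]), 'force': array([ 0.07456331, -0.05330413, -0.44755371]), 'wrist_torque': array([ 0.00364024, -0.007579  ,  0.00158845]), 'grip_width': 0.08681914123795392} 0.0187
```

```bash
ls . pics
```

```text
.:
h.py
pics

pics:
side0.png
top0.png
```

```bash
cat > h.py <<'E'
from cell import env
import cv2, numpy as np
from scipy.spatial.transform import Rotation as R
def snap(name,fn):
    c=env.read_camera(name); cv2.imwrite(f'pics/{fn}.png',c['pixels'][:,:,::-1]); return prep(c)
def prep(c):
    c['M']=R.from_euler('xyz',c['rotation'],degrees=True).as_matrix(); return c
def onplane(c,u,v,z):
    d=np.array([(u-c['cx'])/c['fx'],-(v-c['cy'])/c['fy'],-1.]); d=c['M']@d
    p=np.array(c['position']); return p+d*(z-p[2])/d[2]
def proj(c,P):
    q=c['M'].T@(np.array(P)-c['position']); return c['cx']+c['fx']*q[0]/-q[2], c['cy']-c['fy']*q[1]/-q[2]
TOP=prep(dict(fx=376.9079,fy=376.9079,cx=317.8487,cy=203.3971,position=[0.3169,-0.0349,1.3467],rotation=[10.0093,0.6465,-90.1027]))
SIDE=prep(dict(fx=363.6407,fy=363.6407,cx=313.468,cy=205.385,position=[0.161,0.7671,0.7186],rotation=[56.5012,0.387,-154.542]))
E
```

```text
(no output)
```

View pics/top0.png

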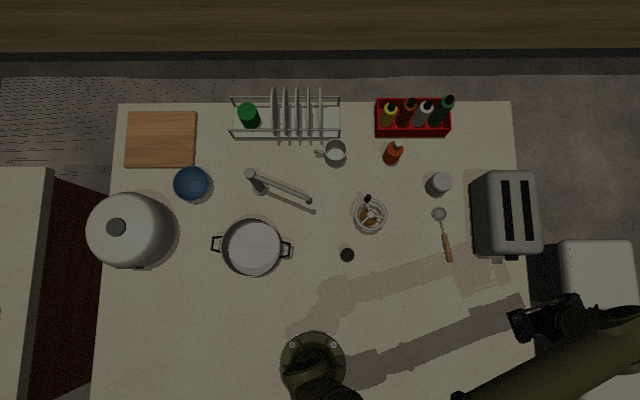

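View pics/side0.png

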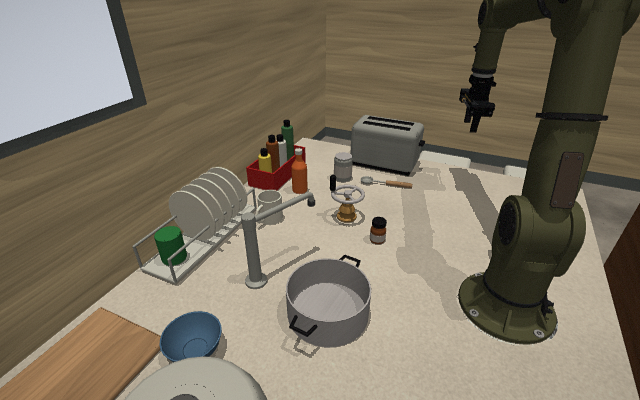

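```bash
python3 - <<'E'
from h import *
a=cv2.imread('pics/top0.png')
cv2.imwrite('pics/top0a.png',cv2.resize(a[155:285,200:400],None,fx=4,fy=4,interpolation=cv2.INTER_CUBIC))
b=cv2.imread('pics/side0.png')
cv2.imwrite('pics/side0a.png',cv2.resize(b[165:355,235:435],None,fx=3,fy=3,interpolation=cv2.INTER_CUBIC))
E
```

```text
(no output)
```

View pics/top0a.png

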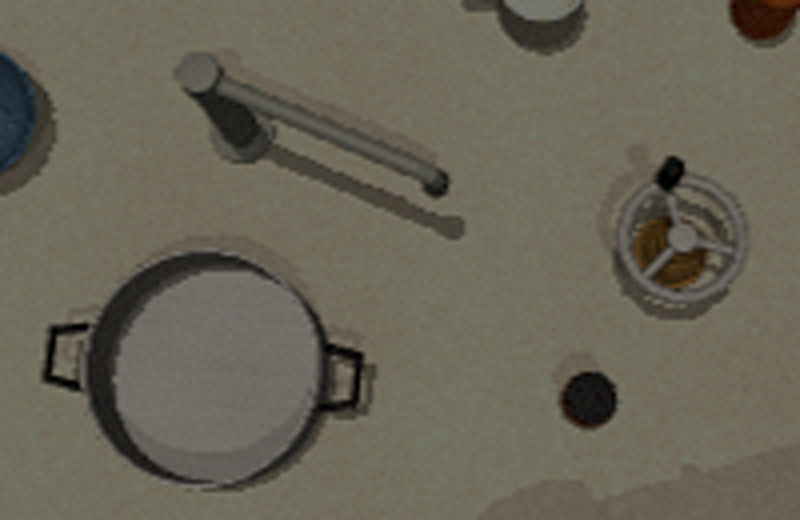

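View pics/side0a.png

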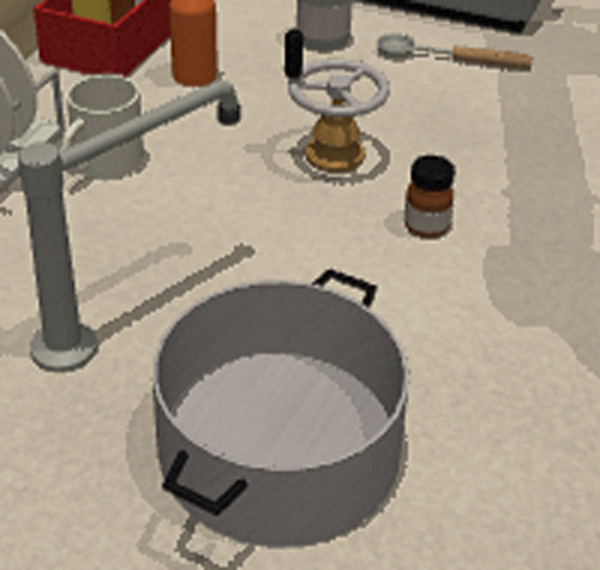

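```bash
python3 - <<'E'
from h import *
T,S=TOP,SIDE
t=lambda u,v,z:np.round(onplane(T,200+u/4-.375,155+v/4-.375,z),4)
s=lambda u,v,z:np.round(onplane(S,235+u/3-.33,165+v/3-.33,z),4)
for n,a in dict(piv=t(197,72,.218),pivS=s(41,152,.218),tubeend=t(435,181,.2),base=t(241,135,.003),baseS=s(64,346,.003),
 pot=t(207,369,.09),potL=t(88,369,.09),potR=t(328,369,.09),potT=t(207,250,.09),potB=t(207,488,.09),wheel=t(682,238,.096),wheelS=s(338,88,.095),
 hand=t(675,162,.156),handS=s(294,36,.156),handlow=t(669,184,.104),handlowS=s(293,74,.104),outS=s(229,115,.162),jar=t(590,400,.075),jarS=s(432,172,.075)).items(): print(n,a)
print(R.from_euler('xyz',[180,0.,-72.6],degrees=True).as_matrix().round(3))
E
```

```text
piv [0.6136 0.1906 0.218 ]
pivS [0.6124 0.1905 0.218 ]
tubeend [0.5305 0.007  0.2   ]
base [0.6106 0.1915 0.003 ]
baseS [0.6138 0.1916 0.003 ]
pot [0.3928 0.2002 0.09  ]
potL [0.393  0.2994 0.09  ]
potR [0.3925 0.0995 0.09  ]
potT [0.4926 0.2031 0.09  ]
potB [0.2957 0.1974 0.09  ]
wheel [ 0.5005 -0.1961  0.096 ]
wheelS [ 0.4986 -0.1889  0.095 ]
hand [ 0.5535 -0.1844  0.156 ]
handS [ 0.5455 -0.1739  0.156 ]
handlow [ 0.5451 -0.1854  0.104 ]
handlowS [ 0.5488 -0.1817  0.104 ]
outS [0.5374 0.0014 0.162 ]
jar [ 0.3671 -0.1185  0.075 ]
jarS [ 0.3671 -0.1098  0.075 ]
[[ 0.299 -0.954 -0.   ]
 [-0.954 -0.299 -0.   ]
 [ 0.     0.    -1.   ]]
```

```bash
cat >> h.py <<'E'
def rel(P,yaw=0.,frm=None):
    "shift & turn in tool axes from current (or given (pos,rpy)) pose to world pos P, tool down with yaw"
    o=env.get_obs(); p,r=(o['tool_pos'],o['tool_rot']) if frm is None else frm
    A=R.from_euler('xyz',r,degrees=True); B=R.from_euler('xyz',[180,0,yaw],degrees=True)
    return A.inv().apply(np.array(P)-p).round(4), (A.inv()*B).as_rotvec().round(4)
E
python3 - <<'E'
from h import *
print(rel([.30,-.45,.30],-38.2)); 
f=([.30,-.45,.30],[180,0,-38.2]); print(rel([.45,-.27,.30],-4,f))
E
```

```text
(array([-0.1305, -0.1517, -0.0782]), array([-4.000e-04,  1.700e-03, -6.003e-01]))
(array([ 0.0066, -0.2342, -0.    ]), array([ 0.    ,  0.    , -0.5969]))
```

>>> {"name": "send_rows", "arguments": {
  "steps": [
    [[0,0,-0.035],[0,0,-0.12],0.0],
    [[-0.03,-0.03,-0.06],[0,0,-0.24],0.0],
    [[-0.06,-0.055,-0.075],[0,0,-0.36],0.0],
    [[-0.09,-0.085,-0.08],[0,0,-0.48],0.0],
    [[-0.12,-0.115,-0.08],[0,0,-0.6],0.0]
  ],
  "grip_force": 20
}}

```text
time_s: 0.52
tool_pos: [0.2647, -0.4786, 0.304]
tool_rot: [179.9, -0.1, -37.9]
force: [0.5, -0.3, 0.2]
grip_width: 0.0616
```

```bash
python3 - <<'E'
from h import *
o=env.get_obs(); print(o['time_s'],o['tool_pos'],o['tool_rot'],o['force'])
print(rel([.43,-.30,.30],-4))
E
```

```text
0.5167 [ 0.26467847 -0.47863908  0.30395683] [ 1.79925309e+02 -1.47275390e-01 -3.79469959e+01] [ 0.48528465 -0.29878582  0.22472108]
(array([ 0.0205, -0.2425,  0.0037]), array([ 0.002 , -0.0021, -0.5925]))
```

>>> {"name": "send_rows", "arguments": {
  "steps": [
    [[0.004,-0.04,0],[0,0,-0.12],0.0],
    [[0.008,-0.08,0],[0,0,-0.24],0.0],
    [[0.012,-0.12,0],[0,0,-0.36],0.0],
    [[0.016,-0.16,0],[0,0,-0.48],0.0],
    [[0.02,-0.2,0],[0,0,-0.593],0.0]
  ]
}}

```text
time_s: 0.93
tool_pos: [0.4042, -0.3329, 0.3022]
tool_rot: [180.0, 0.0, -3.9]
force: [0.3, -0.2, 0.2]
grip_width: 0.0281
```

```bash
python3 - <<'E'
from h import *
o=env.get_obs(); print(o['tool_pos'],o['tool_rot'],o['qpos'])
print(rel([.55,-.14,.30],0), rel([.605,.04,.27],0))
E
```

```text
[ 0.40424795 -0.33288678  0.30215347] [ 1.79981956e+02  1.92856475e-02 -3.91656748e+00] [ 59.05228298   2.37133803 -23.13723945  92.95038192   0.96091996
  84.87632741  31.9302745 ]
(array([ 0.1322, -0.2024,  0.002 ]), array([ 0.0003,  0.0003, -0.0684])) (array([ 0.1748, -0.3857,  0.032 ]), array([ 0.0003,  0.0003, -0.0684]))
```

>>> {"name": "send_rows", "arguments": {
  "steps": [
    [[0.02,-0.036,0],[0,0,-0.0684],0.0],
    [[0.04,-0.072,0],[0,0,-0.0684],0.0],
    [[0.06,-0.108,0],[0,0,-0.0684],0.0],
    [[0.08,-0.144,0],[0,0,-0.0684],0.0],
    [[0.1,-0.18,0],[0,0,-0.0684],0.0]
  ]
}}

```text
time_s: 1.35
tool_pos: [0.517, -0.1607, 0.3022]
tool_rot: [180.0, 0.0, -0.3]
force: [1.1, -0.8, 0.6]
grip_width: 0.0019
```

```bash
python3 - <<'E'
from h import *
o=env.get_obs(); print(o['tool_pos'],o['tool_rot'],o['qpos'])
print(rel([.605,.04,.19],0))
E
```

```text
[ 0.51702238 -0.16072573  0.30215345] [ 1.79972585e+02  1.23824218e-02 -3.39079915e-01] [ 46.20969629   5.45755186 -33.99264868  90.37162082   3.08870033
  85.11269251  11.7347935 ]
(array([ 0.0868, -0.2013,  0.112 ]), array([ 0.0005,  0.0002, -0.0059]))
```

>>> {"name": "send_rows", "arguments": {
  "steps": [
    [[0.02,-0.036,0],[0,0,-0.005],0.0],
    [[0.04,-0.072,0],[0,0,-0.005],0.0],
    [[0.06,-0.108,0],[0,0,-0.005],0.0],
    [[0.075,-0.144,0],[0,0,-0.005],0.0],
    [[0.087,-0.18,0],[0,0,-0.005],0.0]
  ]
}}

```text
time_s: 1.77
tool_pos: [0.6052, 0.0186, 0.3016]
tool_rot: [-180.0, 0.0, -0.1]
force: [-0.7, -1.3, 0.0]
grip_width: -0.0
```

>>> {"name": "send_rows", "arguments": {
  "steps": [
    [[0,-0.018,0.025],[0,0,0],0.0],
    [[0,-0.018,0.05],[0,0,0],0.0],
    [[0,-0.018,0.075],[0,0,0],0.0],
    [[0,-0.018,0.1],[0,0,0],0.0],
    [[0,-0.018,0.117],[0,0,0],0.0]
  ]
}}

```text
time_s: 2.18
tool_pos: [0.6031, 0.0349, 0.1822]
tool_rot: [180.0, 0.2, -0.0]
force: [0.2, 0.1, -0.1]
grip_width: 0.0006
```

```bash
python3 - <<'E'
from h import *
o=env.get_obs(); print(o['tool_pos'],o['tool_rot'],o['qpos'])
c=snap('top','top1')
a=c['pixels'][:,:,::-1]; cv2.imwrite('pics/top1a.png',cv2.resize(a[125:285,200:400],None,fx=3,fy=3,interpolation=cv2.INTER_CUBIC))
piv=np.array([.613,.191]); r=.14
for th in np.radians([-112.5,-125,-140,-155,-170,-182]):
    p=piv+r*np.array([np.cos(th),np.sin(th)]); q=p+.024*np.array([-np.sin(th),np.cos(th)]); print(np.degrees(th).round(),p.round(3),q.round(3))
E
```

```text
[0.60307954 0.03485453 0.18217398] [ 1.79980016e+02  2.11005727e-01 -5.07409170e-03] [ 27.87107678  18.76637333 -41.12880933  91.77552931  12.66375459
  74.45275327 -15.21060769]
-112.0 [0.559 0.062] [0.582 0.052]
-125.0 [0.533 0.076] [0.552 0.063]
-140.0 [0.506 0.101] [0.521 0.083]
-155.0 [0.486 0.132] [0.496 0.11 ]
-170.0 [0.475 0.167] [0.479 0.143]
-182.0 [0.473 0.196] [0.472 0.172]
```

View pics/top1a.png

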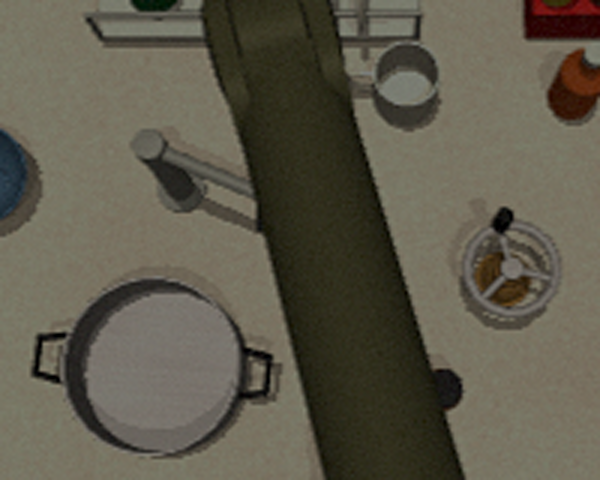

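>>> {"name": "send_rows", "arguments": {
  "steps": [
    [[-0.013,-0.01,0],[0,0,0],0.0],
    [[-0.028,-0.018,0],[0,0,0],0.0],
    [[-0.043,-0.024,0],[0,0,0],0.0],
    [[-0.057,-0.031,0],[0,0,0],0.0],
    [[-0.071,-0.04,0],[0,0,0],0.0]
  ]
}}

```text
time_s: 2.65
tool_pos: [0.5346, 0.0746, 0.186]
tool_rot: [180.0, -0.2, -0.1]
force: [4.5, 0.1, -1.7]
grip_width: 0.0004
```

```bash
python3 - <<'E'
from h import *
o=env.get_obs(); print(o['tool_pos'],o['tool_rot'],o['qpos'])
b=snap('side','side1')['pixels'][:,:,::-1]
cv2.imwrite('pics/side1a.png',cv2.resize(b[165:355,215:415],None,fx=3,fy=3,interpolation=cv2.INTER_CUBIC))
E
```

```text
[0.53460243 0.07456713 0.18603822] [ 1.79985286e+02 -2.09109388e-01 -1.04159854e-01] [ 29.26165879   9.68237049 -43.84220753 100.65393815   7.09486359
  72.25847727 -16.42277375]
```

View pics/side1a.png

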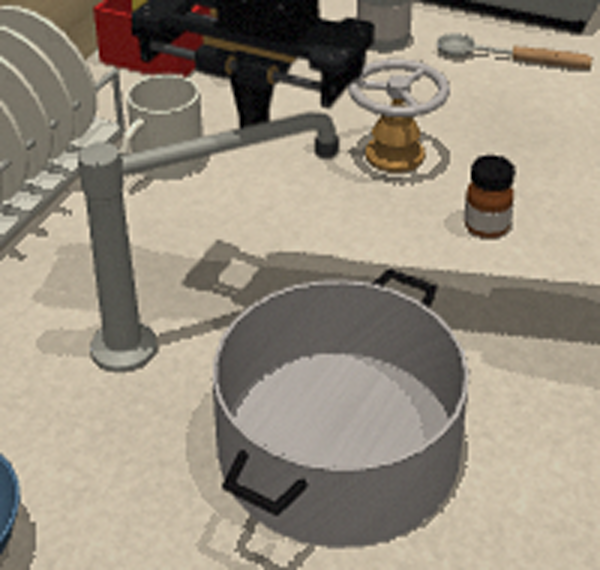

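>>> {"name": "send_rows", "arguments": {
  "steps": [
    [[-0.01,-0.008,0],[0,0,0],0.0],
    [[-0.02,-0.016,0],[0,0,0],0.0],
    [[-0.029,-0.025,0],[0,0,0],0.0],
    [[-0.035,-0.034,0],[0,0,0],0.0],
    [[-0.041,-0.044,0],[0,0,0],0.0]
  ]
}}

```text
time_s: 3.12
tool_pos: [0.4923, 0.1194, 0.1856]
tool_rot: [180.0, -0.0, -0.1]
force: [3.6, -2.5, 0.7]
grip_width: 0.0005
```

>>> {"name": "send_rows", "arguments": {
  "steps": [
    [[-0.005,-0.01,0],[0,0,0],0.0],
    [[-0.009,-0.02,0],[0,0,0],0.0],
    [[-0.013,-0.03,0],[0,0,0],0.0],
    [[-0.016,-0.038,0],[0,0,0],0.0],
    [[-0.018,-0.044,0],[0,0,0],0.0]
  ]
}}

```text
time_s: 3.53
tool_pos: [0.4737, 0.1643, 0.185]
tool_rot: [180.0, 0.1, 0.0]
force: [2.1, -2.0, -0.1]
grip_width: 0.0004
```

```bash
python3 - <<'E'
from h import *
o=env.get_obs(); print(o['tool_pos'],o['tool_rot'],o['qpos'])
b=snap('side','side2')['pixels'][:,:,::-1]
cv2.imwrite('pics/side2a.png',cv2.resize(b[165:355,215:415],None,fx=3,fy=3,interpolation=cv2.INTER_CUBIC))
E
```

```text
[0.47370284 0.16432228 0.18502285] [1.79993836e+02 6.78191779e-02 3.74800623e-02] [ 24.78592238   4.61565307 -48.53417157 105.3124393    3.61827167
  71.72627374 -24.75818351]
```

View pics/side2a.png

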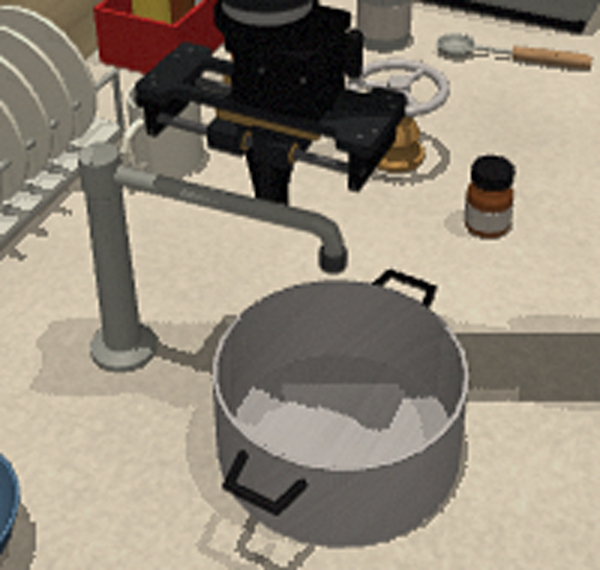

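```bash
python3 - <<'E'
from h import *
p=onplane(SIDE,215+333/3-.33,165+266/3-.33,.162); print(p, np.degrees(np.arctan2(p[1]-.191,p[0]-.613)), np.hypot(p[0]-.393,p[1]-.200))
E
```

```text
[0.4139621  0.17887211 0.162     ] -176.5131314940363 0.029762352751528297
```

>>> {"name": "send_rows", "arguments": {
  "steps": [
    [[0,-0.006,0],[0,0,0],0.0],
    [[0,-0.012,0],[0,0,0],0.0],
    [[0,-0.012,0],[0,0,0],0.0],
    [[0,0.01,0],[0,0,0],0.0],
    [[0,0.035,0],[0,0,0],0.0]
  ]
}}

```text
time_s: 4.0
tool_pos: [0.4744, 0.1304, 0.1853]
tool_rot: [-179.9, -0.0, 0.2]
force: [1.0, -1.1, -0.5]
grip_width: 0.0003
```

```bash
python3 - <<'E'
from h import *
o=env.get_obs(); print(o['tool_pos'],o['tool_rot'],o['qpos'])
b=snap('side','side3')['pixels'][:,:,::-1]
cv2.imwrite('pics/side3a.png',cv2.resize(b[165:355,215:415],None,fx=3,fy=3,interpolation=cv2.INTER_CUBIC))
print(rel([.548,-.183,.205]))
E
```

```text
[0.474442   0.13036248 0.18532773] [-1.79852464e+02 -1.20307586e-02  2.43964977e-01] [ 27.76784706   2.7414686  -46.82241012 106.58427009   1.96467902
  71.49031732 -19.39979354]
(array([ 0.0741,  0.3054, -0.0194]), array([ 0.0025,  0.0006, -0.004 ]))
```

View pics/side3a.png

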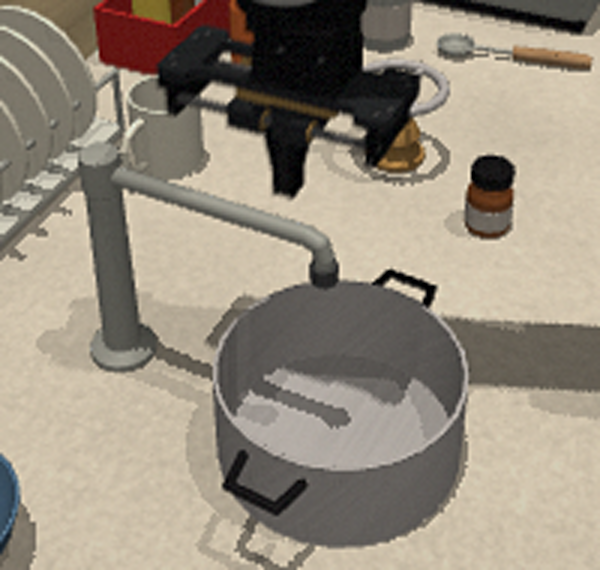

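>>> {"name": "send_rows", "arguments": {
  "steps": [
    [[0.008,0.035,-0.015],[0,0,0],0.05],
    [[0.016,0.07,-0.03],[0,0,0],0.05],
    [[0.024,0.105,-0.035],[0,0,0],0.05],
    [[0.032,0.14,-0.035],[0,0,0],0.05],
    [[0.04,0.175,-0.035],[0,0,-0.004],0.05]
  ]
}}

```text
time_s: 4.47
tool_pos: [0.5155, -0.0483, 0.2211]
tool_rot: [-180.0, -0.1, 0.2]
force: [1.4, 0.3, 0.6]
grip_width: 0.0259
```

>>> {"name": "send_rows", "arguments": {
  "steps": [
    [[0.004,0.02,0],[0,0,0],0.05],
    [[0.008,0.035,0],[0,0,0],0.05],
    [[0.012,0.05,0],[0,0,0],0.05],
    [[0.012,0.05,0],[0,0,0],0.05],
    [[0.012,0.05,0],[0,0,0],0.05]
  ]
}}

```text
time_s: 4.88
tool_pos: [0.5268, -0.0961, 0.2201]
tool_rot: [-179.9, 0.0, 0.2]
force: [0.5, -0.8, 0.1]
grip_width: 0.0489
```

```bash
python3 - <<'E'
from h import *
o=env.get_obs(); print(o['tool_pos'],o['tool_rot'],o['qpos'])
b=snap('side','side4')['pixels'][:,:,::-1]
print([np.round(proj(SIDE,p),1) for p in ([.548,-.183,.156],[.548,-.183,.104],o['tool_pos'])])
cv2.imwrite('pics/side4a.png',cv2.resize(b[115:265,285:435],None,fx=4,fy=4,interpolation=cv2.INTER_CUBIC))
b=snap('top','top4')['pixels'][:,:,::-1]
cv2.imwrite('pics/top4a.png',cv2.resize(b[155:285,200:400],None,fx=4,fy=4,interpolation=cv2.INTER_CUBIC))
E
```

```text
[ 0.52683231 -0.09607043  0.22007394] [-1.79922862e+02  1.99294273e-02  2.04935668e-01] [ 40.39125198   6.74078706 -35.20080394  98.56877891   3.92196834
  75.97365135   4.62856372]
[array([333.1, 175.3]), array([332.7, 189.2]), array([328.7, 170.4])]
```

View pics/side4a.png

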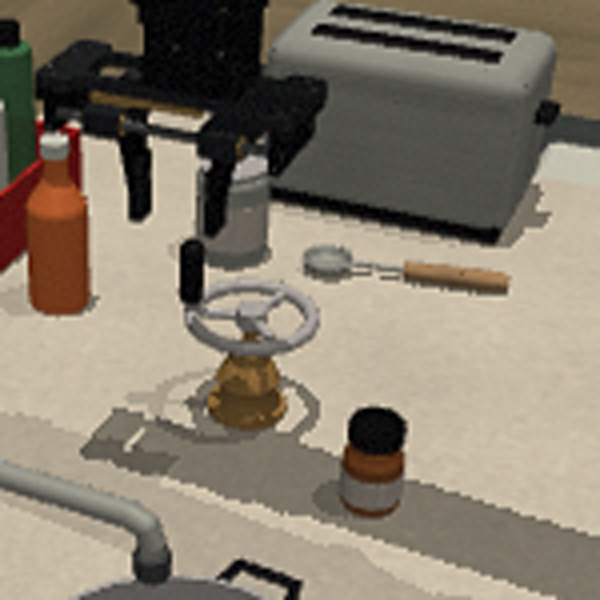

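View pics/top4a.png

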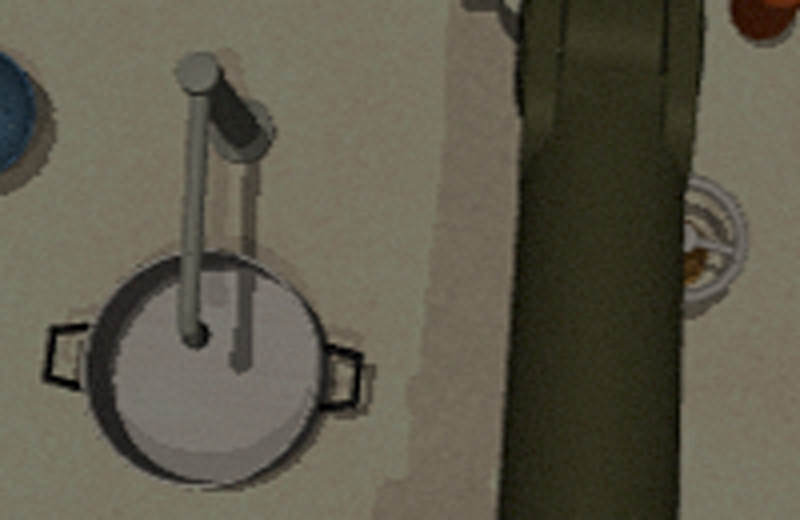

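```bash
python3 - <<'E'
from h import *
from scipy.optimize import minimize
th=np.linspace(0,2*np.pi,120,endpoint=False)
def run(cam,fn,hub0):
    img=cv2.cvtColor(cv2.imread(fn),cv2.COLOR_BGR2GRAY).astype(np.float32)
    col=cv2.imread(fn).astype(np.float32).max(2)
    def samp(P,I):
        uv=np.array([proj(cam,p) for p in P],np.float32); return cv2.remap(I,uv[:,0].reshape(-1,1),uv[:,1].reshape(-1,1),cv2.INTER_LINEAR).ravel()
    def ring(h,r,z): return np.c_[h[0]+r*np.cos(th),h[1]+r*np.sin(th),0*th+z]
    def f(h): return -(np.mean(samp(ring(h,.050,.097),img))-.5*np.mean(samp(ring(h,.041,.092),img))-.5*np.mean(samp(ring(h,.060,.092),img)))
    best=min(((f((hub0[0]+i,hub0[1]+j)),hub0[0]+i,hub0[1]+j) for i in np.arange(-.012,.0121,.001) for j in np.arange(-.012,.0121,.001)))
    print(fn,'hub',np.round(best,4))
    # handle: dark cylinder
    def g(p):
        s=0
        for z in np.linspace(.108,.154,8):
            ph=np.linspace(0,2*np.pi,12,endpoint=False)
            inn=np.c_[p[0]+.007*np.cos(ph),p[1]+.007*np.sin(ph),0*ph+z]; s+=samp(inn,col).mean()
        return s/8
    b=min(((g((best[1]+.05*np.cos(a),best[2]+.05*np.sin(a))),np.degrees(a)) for a in np.arange(-1,1.5,.02)))
    print('handle ang',b, best[1]+.05*np.cos(np.radians(b[1])),best[2]+.05*np.sin(np.radians(b[1])))
    q=min((g((.548+i,-.182+j)),.548+i,-.182+j) for i in np.arange(-.012,.0121,.001) for j in np.arange(-.012,.0121,.001)); print('free',np.round(q,4))
run(TOP,'pics/top0.png',(.4995,-.193)); run(SIDE,'pics/side0.png',(.4995,-.193))
E
```

```text
pics/top0.png hub [-10.8874   0.5005  -0.197 ]
handle ang (np.float32(12.3880415), np.float64(16.042818263663115)) 0.5485527719155386 -0.18318221757179426
free [12.4869  0.548  -0.183 ]
pics/side0.png hub [-12.4691   0.4955  -0.202 ]
handle ang (np.float32(63.855434), np.float64(20.626480624709707)) 0.5422948411838967 -0.18438628833624546
free [12.1353  0.548  -0.177 ]
```

>>> {"name": "send_rows", "arguments": {
  "steps": [
    [[0.008,0.034,0],[0,0,0],0.05],
    [[0.015,0.065,0],[0,0,0],0.05],
    [[0.021,0.084,0],[0,0,-0.003],0.05],
    [[0.021,0.084,0.015],[0,0,-0.003],0.05],
    [[0.021,0.084,0.03],[0,0,-0.003],0.05]
  ]
}}

```text
time_s: 5.4
tool_pos: [0.549, -0.1808, 0.1908]
tool_rot: [180.0, -0.1, 0.4]
force: [0.3, 0.9, -1.5]
grip_width: 0.0502
```

```bash
python3 - <<'E'
from h import *
o=env.get_obs(); print(o['tool_pos'],o['tool_rot'],o['force'])
b=snap('side','side5')['pixels'][:,:,::-1]
cv2.imwrite('pics/side5a.png',cv2.resize(b[115:265,285:435],None,fx=4,fy=4,interpolation=cv2.INTER_CUBIC))
E
```

```text
[ 0.54897193 -0.18081734  0.19079414] [ 1.79984609e+02 -1.26013656e-01  3.51941365e-01] [ 0.32575427  0.89028569 -1.49304072]
```

View pics/side5a.png

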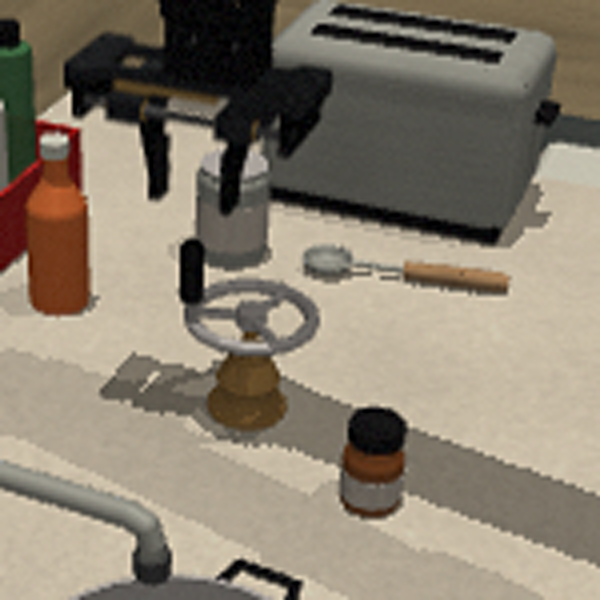

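>>> {"name": "send_rows", "arguments": {
  "steps": [
    [[-0.001,0,0.016],[0,0,0],0.05],
    [[-0.001,0,0.032],[0,0,0],0.05],
    [[-0.001,0,0.048],[0,0,0],0.05],
    [[-0.001,0,0.064],[0,0,0],0.05],
    [[-0.001,0,0.078],[0,0,0],0.05]
  ]
}}

```text
time_s: 5.87
tool_pos: [0.5471, -0.1788, 0.112]
tool_rot: [-180.0, -0.0, 0.5]
force: [0.8, 0.4, 0.3]
grip_width: 0.0501
```

```bash
python3 - <<'E'
from h import *
o=env.get_obs(); print(o['tool_pos'],o['tool_rot'],o['force'])
b=snap('side','side6')['pixels'][:,:,::-1]
cv2.imwrite('pics/side6a.png',cv2.resize(b[140:240,285:385],None,fx=6,fy=6,interpolation=cv2.INTER_CUBIC))
E
```

```text
[ 0.54710714 -0.17881405  0.11204375] [-1.79984433e+02 -4.55295802e-03  5.29635343e-01] [0.75377574 0.39628513 0.3150425 ]
```

View pics/side6a.png

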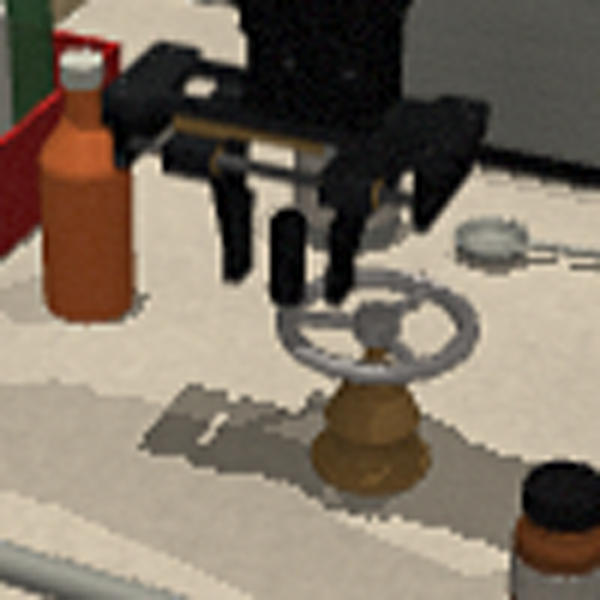

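>>> {"name": "send_rows", "arguments": {
  "steps": [
    [[0,0,0],[0,0,0],0.03],
    [[0,0,0],[0,0,0],0.02],
    [[0,0,0],[0,0,0],0.01],
    [[0,0,0],[0,0,0],0.01],
    [[0,0,0],[0,0,0],0.01]
  ],
  "grip_force": 30
}}

```text
time_s: 6.33
tool_pos: [0.5476, -0.181, 0.1134]
tool_rot: [180.0, -0.1, 0.4]
force: [-0.4, -0.4, -0.1]
grip_width: 0.0243
```

>>> {"name": "send_rows", "arguments": {
  "steps": [
    [[0,0,0],[0,0,0],0.01],
    [[0,0,0],[0,0,0],0.01],
    [[0,0,0],[0,0,0],0.01],
    [[0,0,0],[0,0,0],0.01],
    [[0,0,0],[0,0,0],0.01]
  ]
}}

```text
time_s: 6.75
tool_pos: [0.5493, -0.181, 0.1134]
tool_rot: [180.0, -0.3, 0.4]
force: [4.4, 0.0, -1.3]
grip_width: 0.0195
```

```bash
cat >> h.py <<'E'
def tab(a0,step,n=5,r=.05):
    P=lambda a:np.array([r*np.cos(np.radians(a)),r*np.sin(np.radians(a))])
    print(a0,step,[[float(round(d[0],4)),float(round(-d[1],4)),0] for d in (P(a0+step*k)-P(a0) for k in range(1,n+1))])
E
python3 - <<'E'
from h import *
for a in range(15,-300,-60): tab(a,-12)
o=env.get_obs(); print(o['tool_pos'],o['force'])
E
```

```text
15 -12 [[0.0016, 0.0103, 0], [0.0011, 0.0208, 0], [-0.0016, 0.0309, 0], [-0.0064, 0.0402, 0], [-0.0129, 0.0483, 0]]
-45 -12 [[-0.0081, 0.0066, 0], [-0.0174, 0.0113, 0], [-0.0275, 0.014, 0], [-0.038, 0.0146, 0], [-0.0483, 0.0129, 0]]
-105 -12 [[-0.0098, -0.0037, 0], [-0.0185, -0.0094, 0], [-0.0259, -0.0168, 0], [-0.0316, -0.0256, 0], [-0.0354, -0.0354, 0]]
-165 -12 [[-0.0016, -0.0103, 0], [-0.0011, -0.0208, 0], [0.0016, -0.0309, 0], [0.0064, -0.0402, 0], [0.0129, -0.0483, 0]]
-225 -12 [[0.0081, -0.0066, 0], [0.0174, -0.0113, 0], [0.0275, -0.014, 0], [0.038, -0.0146, 0], [0.0483, -0.0129, 0]]
-285 -12 [[0.0098, 0.0037, 0], [0.0185, 0.0094, 0], [0.0259, 0.0168, 0], [0.0316, 0.0256, 0], [0.0354, 0.0354, 0]]
[ 0.5492695  -0.18098235  0.11336693] [ 4.43018987  0.01617737 -1.26181165]
```

>>> {"name": "send_rows", "arguments": {
  "steps": [
    [[0.0031,0.0103,0],[0,0,0],0.01],
    [[0.0026,0.0208,0],[0,0,0],0.01],
    [[-0.0001,0.0309,0],[0,0,0],0.01],
    [[-0.0049,0.0402,0],[0,0,0],0.01],
    [[-0.0114,0.0483,0],[0,0,0],0.01]
  ],
  "grip_force": 40
}}

```text
time_s: 7.17
tool_pos: [0.5383, -0.2276, 0.1133]
tool_rot: [-179.9, -0.3, 0.5]
force: [3.4, 4.4, 1.0]
grip_width: 0.0192
```

```bash
python3 - <<'E'
from h import *
o=env.get_obs(); print(o['tool_pos'],o['tool_rot'],o['force'],o['qpos'].round(1))
p=o['tool_pos'][:2]-[.501,-.194]; print(np.hypot(*p),np.degrees(np.arctan2(p[1],p[0])))
E
```

```text
[ 0.5383336  -0.22759354  0.11332126] [-179.8847959    -0.25838614    0.48018276] [3.3886402  4.39437183 1.04304461] [ 46.   17.3 -30.   99.7   9.2  65.3  13.8]
0.050222738965865925 -41.981532608185724
```

>>> {"name": "send_rows", "arguments": {
  "steps": [
    [[-0.0081,0.0066,0],[0,0,0],0.01],
    [[-0.0174,0.0113,0],[0,0,0],0.01],
    [[-0.0275,0.014,0],[0,0,0],0.01],
    [[-0.038,0.0146,0],[0,0,0],0.01],
    [[-0.0483,0.0129,0],[0,0,0],0.01]
  ]
}}

```text
time_s: 7.58
tool_pos: [0.4897, -0.2429, 0.1133]
tool_rot: [180.0, -0.3, 0.4]
force: [6.4, 1.4, -1.1]
grip_width: 0.0191
```

>>> {"name": "send_rows", "arguments": {
  "steps": [
    [[-0.0098,-0.0037,0],[0,0,0],0.01],
    [[-0.0185,-0.0094,0],[0,0,0],0.01],
    [[-0.0259,-0.0168,0],[0,0,0],0.01],
    [[-0.0316,-0.0256,0],[0,0,0],0.01],
    [[-0.0354,-0.0354,0],[0,0,0],0.01]
  ]
}}

```text
time_s: 8.0
tool_pos: [0.4534, -0.2092, 0.1133]
tool_rot: [179.8, -0.3, 0.3]
force: [6.1, -4.1, -2.7]
grip_width: 0.0187
```

>>> {"name": "send_rows", "arguments": {
  "steps": [
    [[-0.0006,-0.0103,0],[0,0,0],0.01],
    [[0.0004,-0.0208,0],[0,0,0],0.01],
    [[0.0031,-0.0309,0],[0,0,0],0.01],
    [[0.0079,-0.0402,0],[0,0,0],0.01],
    [[0.0144,-0.0483,0],[0,0,0],0.01]
  ]
}}

```text
time_s: 8.42
tool_pos: [0.464, -0.1606, 0.1132]
tool_rot: [179.8, 0.2, 0.3]
force: [-5.3, -3.0, 5.8]
grip_width: 0.0193
```

>>> {"name": "send_rows", "arguments": {
  "steps": [
    [[0.0081,-0.0066,0],[0,0,0],0.01],
    [[0.0174,-0.0113,0],[0,0,0],0.01],
    [[0.0275,-0.014,0],[0,0,0],0.01],
    [[0.038,-0.0146,0],[0,0,0],0.01],
    [[0.0483,-0.0129,0],[0,0,0],0.01]
  ]
}}

```text
time_s: 8.83
tool_pos: [0.4966, -0.145, 0.112]
tool_rot: [-179.9, 2.4, 0.3]
force: [-69.1, 7.0, 55.1]
grip_width: 0.0195
```

>>> {"name": "send_rows", "arguments": {
  "steps": [
    [[-0.008,-0.0015,0],[0,0,0],0.01],
    [[-0.014,-0.0015,0],[0,0,0],0.01],
    [[-0.014,-0.0015,0],[0,0,0],0.01],
    [[-0.014,-0.0015,0],[0,0,0],0.01],
    [[-0.014,-0.0015,0],[0,0,0],0.01]
  ]
}}

```text
time_s: 9.25
tool_pos: [0.4961, -0.1453, 0.1123]
tool_rot: [179.9, 0.5, 0.3]
force: [-9.8, -0.0, 9.2]
grip_width: 0.0191
```

```bash
python3 - <<'E'
from h import *
o=env.get_obs(); print(o['tool_pos'],o['tool_rot'],o['force'],o['qpos'].round(1))
b=snap('side','side7')['pixels'][:,:,::-1]
cv2.imwrite('pics/side7a.png',cv2.resize(b[140:240,285:385],None,fx=6,fy=6,interpolation=cv2.INTER_CUBIC))
E
```

```text
[ 0.49607805 -0.14533192  0.11233918] [179.94902333   0.5243592    0.28677421] [-9.84754918 -0.04782851  9.22144725] [ 44.7  10.  -34.  108.2   6.4  64.1   8.5]
```

View pics/side7a.png

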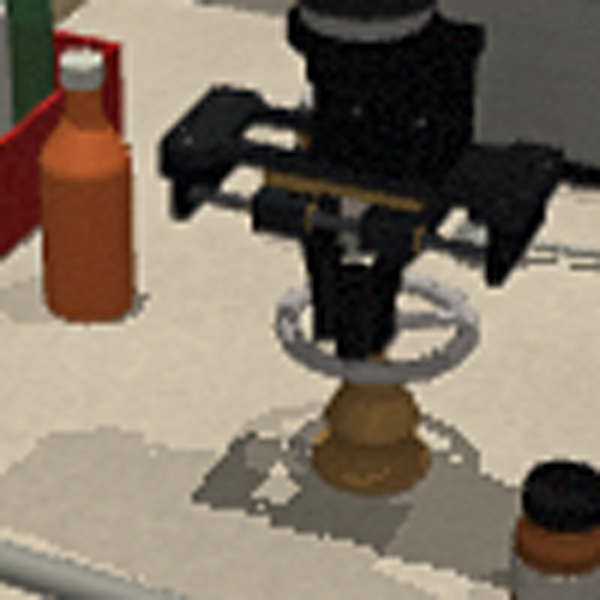

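```bash
python3 - <<'E'
from h import *
from scipy.optimize import least_squares
P=np.array([[.5493,-.181],[.5383,-.2276],[.4897,-.2429],[.4534,-.2092],[.464,-.1606],[.4961,-.1453]])
s=least_squares(lambda h:np.hypot(*(P-h).T)-.05,[.5,-.19]); print(s.x,s.fun)
s=least_squares(lambda h:np.hypot(*(P-h[:2]).T)-h[2],[.5,-.19,.05]); print(s.x,s.fun)
h=np.array([.5011,-.194]); C=np.array([.5014,-.1441])
for a in range(96,96+360,60): tab(a,12)
E
```

```text
[ 0.50107271 -0.19447832] [ 7.53114689e-05 -1.71123193e-04 -2.60703923e-04 -1.05962930e-04
  2.20774948e-04 -5.70909524e-04]
[ 0.50105836 -0.19447965  0.04986382] [ 2.25672001e-04 -2.51027483e-05 -1.29096217e-04  1.61140728e-05
  3.47260230e-04 -4.34847338e-04]
96 12 [[-0.0102, 0.0022, 0], [-0.0198, 0.0064, 0], [-0.0282, 0.0126, 0], [-0.0352, 0.0203, 0], [-0.0405, 0.0294, 0]]
156 12 [[-0.0032, 0.0099, 0], [-0.0043, 0.0203, 0], [-0.0032, 0.0307, 0], [-0.0, 0.0407, 0], [0.0052, 0.0497, 0]]
216 12 [[0.007, 0.0078, 0], [0.0155, 0.0139, 0], [0.025, 0.0182, 0], [0.0352, 0.0203, 0], [0.0457, 0.0203, 0]]
276 12 [[0.0102, -0.0022, 0], [0.0198, -0.0064, 0], [0.0282, -0.0126, 0], [0.0352, -0.0203, 0], [0.0405, -0.0294, 0]]
336 12 [[0.0032, -0.0099, 0], [0.0043, -0.0203, 0], [0.0032, -0.0307, 0], [-0.0, -0.0407, 0], [-0.0052, -0.0497, 0]]
396 12 [[-0.007, -0.0078, 0], [-0.0155, -0.0139, 0], [-0.025, -0.0182, 0], [-0.0352, -0.0203, 0], [-0.0457, -0.0203, 0]]
```

>>> {"name": "send_rows", "arguments": {
  "steps": [
    [[-0.0157,0.0029,0],[0,0,0],0.01],
    [[-0.0253,0.0071,0],[0,0,0],0.01],
    [[-0.0337,0.0133,0],[0,0,0],0.01],
    [[-0.0407,0.021,0],[0,0,0],0.01],
    [[-0.046,0.0301,0],[0,0,0],0.01]
  ]
}}

```text
time_s: 9.72
tool_pos: [0.4558, -0.1738, 0.1124]
tool_rot: [-179.9, -0.2, 0.4]
force: [9.2, 0.9, -7.5]
grip_width: 0.0195
```

>>> {"name": "send_rows", "arguments": {
  "steps": [
    [[-0.0032,0.0099,0],[0,0,0],0.01],
    [[-0.0043,0.0203,0],[0,0,0],0.01],
    [[-0.0032,0.0307,0],[0,0,0],0.01],
    [[0,0.0407,0],[0,0,0],0.01],
    [[0.0052,0.0497,0],[0,0,0],0.01]
  ]
}}

```text
time_s: 10.13
tool_pos: [0.4592, -0.2225, 0.1124]
tool_rot: [-179.8, 0.2, 0.4]
force: [-0.9, 5.7, 2.3]
grip_width: 0.0188
```

>>> {"name": "send_rows", "arguments": {
  "steps": [
    [[0.007,0.0078,0],[0,0,0],0.01],
    [[0.0155,0.0139,0],[0,0,0],0.01],
    [[0.025,0.0182,0],[0,0,0],0.01],
    [[0.0352,0.0203,0],[0,0,0],0.01],
    [[0.0457,0.0203,0],[0,0,0],0.01]
  ]
}}

```text
time_s: 10.55
tool_pos: [0.5036, -0.2451, 0.1123]
tool_rot: [-180.0, 0.3, 0.3]
force: [-5.6, 1.4, 5.9]
grip_width: 0.0192
```

>>> {"name": "send_rows", "arguments": {
  "steps": [
    [[0.0102,-0.0022,0],[0,0,0],0.01],
    [[0.0198,-0.0064,0],[0,0,0],0.01],
    [[0.0282,-0.0126,0],[0,0,0],0.01],
    [[0.0352,-0.0203,0],[0,0,0],0.01],
    [[0.0405,-0.0294,0],[0,0,0],0.01]
  ]
}}

```text
time_s: 10.97
tool_pos: [0.5452, -0.2187, 0.1125]
tool_rot: [179.7, 0.1, 0.2]
force: [-0.9, -5.9, -1.0]
grip_width: 0.0189
```

>>> {"name": "send_rows", "arguments": {
  "steps": [
    [[0.0032,-0.0099,0],[0,0,0],0.01],
    [[0.0043,-0.0203,0],[0,0,0],0.01],
    [[0.0032,-0.0307,0],[0,0,0],0.01],
    [[0,-0.0407,0],[0,0,0],0.01],
    [[-0.0052,-0.0497,0],[0,0,0],0.01]
  ]
}}

```text
time_s: 11.38
tool_pos: [0.542, -0.1664, 0.1125]
tool_rot: [179.9, -0.2, 0.3]
force: [4.4, -3.3, -3.0]
grip_width: 0.0195
```

>>> {"name": "send_rows", "arguments": {
  "steps": [
    [[-0.007,-0.0078,0],[0,0,0],0.01],
    [[-0.0155,-0.0139,0],[0,0,0],0.01],
    [[-0.025,-0.0182,0],[0,0,0],0.01],
    [[-0.0352,-0.0203,0],[0,0,0],0.01],
    [[-0.0457,-0.0203,0],[0,0,0],0.01]
  ]
}}

```text
time_s: 11.8
tool_pos: [0.4956, -0.1454, 0.1124]
tool_rot: [179.9, -0.2, 0.4]
force: [6.4, -3.2, -5.4]
grip_width: 0.0191
```

>>> {"name": "send_rows", "arguments": {
  "steps": [
    [[-0.0102,0.0022,0],[0,0,0],0.01],
    [[-0.0198,0.0064,0],[0,0,0],0.01],
    [[-0.0282,0.0126,0],[0,0,0],0.01],
    [[-0.0352,0.0203,0],[0,0,0],0.01],
    [[-0.0405,0.0294,0],[0,0,0],0.01]
  ]
}}

```text
time_s: 12.22
tool_pos: [0.4558, -0.1739, 0.1125]
tool_rot: [-179.9, -0.2, 0.4]
force: [8.8, 1.8, -7.5]
grip_width: 0.0189
```

>>> {"name": "send_rows", "arguments": {
  "steps": [
    [[-0.0032,0.0099,0],[0,0,0],0.01],
    [[-0.0043,0.0203,0],[0,0,0],0.01],
    [[-0.0032,0.0307,0],[0,0,0],0.01],
    [[0,0.0407,0],[0,0,0],0.01],
    [[0.0052,0.0497,0],[0,0,0],0.01]
  ]
}}

```text
time_s: 12.63
tool_pos: [0.4591, -0.2225, 0.1123]
tool_rot: [-179.8, 0.2, 0.4]
force: [-0.9, 6.6, 2.4]
grip_width: 0.019
```

>>> {"name": "send_rows", "arguments": {
  "steps": [
    [[0.007,0.0078,0],[0,0,0],0.01],
    [[0.0155,0.0139,0],[0,0,0],0.01],
    [[0.025,0.0182,0],[0,0,0],0.01],
    [[0.0352,0.0203,0],[0,0,0],0.01],
    [[0.0457,0.0203,0],[0,0,0],0.01]
  ]
}}

```text
time_s: 13.05
tool_pos: [0.5036, -0.2451, 0.1123]
tool_rot: [-180.0, 0.3, 0.3]
force: [-5.6, 2.4, 5.2]
grip_width: 0.0188
```

>>> {"name": "send_rows", "arguments": {
  "steps": [
    [[0.0102,-0.0022,0],[0,0,0],0.01],
    [[0.0198,-0.0064,0],[0,0,0],0.01],
    [[0.0282,-0.0126,0],[0,0,0],0.01],
    [[0.0352,-0.0203,0],[0,0,0],0.01],
    [[0.0405,-0.0294,0],[0,0,0],0.01]
  ]
}}

```text
time_s: 13.47
tool_pos: [0.5452, -0.2187, 0.1125]
tool_rot: [179.8, 0.1, 0.2]
force: [-1.0, -6.1, 0.1]
grip_width: 0.0189
```

>>> {"name": "send_rows", "arguments": {
  "steps": [
    [[0.0032,-0.0099,0],[0,0,0],0.01],
    [[0.0043,-0.0203,0],[0,0,0],0.01],
    [[0.0032,-0.0307,0],[0,0,0],0.01],
    [[0,-0.0407,0],[0,0,0],0.01],
    [[-0.0052,-0.0497,0],[0,0,0],0.01]
  ]
}}

```text
time_s: 13.88
tool_pos: [0.542, -0.1664, 0.1125]
tool_rot: [179.9, -0.2, 0.3]
force: [5.0, -4.0, -4.1]
grip_width: 0.0192
```

>>> {"name": "send_rows", "arguments": {
  "steps": [
    [[-0.0105,-0.0105,0],[0,0,0],0.01],
    [[-0.022,-0.017,0],[0,0,0],0.01],
    [[-0.034,-0.02,0],[0,0,0],0.01],
    [[-0.041,-0.0208,0],[0,0,0],0.01],
    [[-0.0445,-0.0203,0],[0,0,0],0.01]
  ]
}}

```text
time_s: 14.3
tool_pos: [0.4958, -0.1454, 0.1125]
tool_rot: [180.0, -0.1, 0.3]
force: [3.8, -1.8, -3.9]
grip_width: 0.0188
```

>>> {"name": "send_rows", "arguments": {
  "steps": [
    [[0,0,0],[0,0,0],0.01],
    [[0,0,0],[0,0,0],0.01],
    [[0,0,0],[0,0,0],0.01],
    [[0,0,0],[0,0,0],0.01],
    [[0,0,0],[0,0,0],0.01]
  ]
}}

```text
time_s: 14.72
tool_pos: [0.4953, -0.1454, 0.1123]
tool_rot: [180.0, 0.1, 0.3]
force: [-4.6, -1.5, 4.2]
grip_width: 0.0193
```

```bash
python3 - <<'E'
from h import *
o=env.get_obs(); print(o['tool_pos'],o['tool_rot'],o['force'],o['joint_velocities'].round(2))
for n in('side','top'):
  b=snap(n,n+'8')['pixels'][:,:,::-1]
b=cv2.imread('pics/side8.png');cv2.imwrite('pics/side8a.png',cv2.resize(b[140:240,285:385],None,fx=6,fy=6,interpolation=cv2.INTER_CUBIC))
E
```

```text
[ 0.49531229 -0.14541601  0.11234148] [1.79985441e+02 1.22500088e-01 3.47982529e-01] [-4.55844082 -1.47084108  4.15134471] [ 0.06 -0.05 -0.03  0.09 -0.1  -0.2  -0.01]
```

View pics/side8a.png

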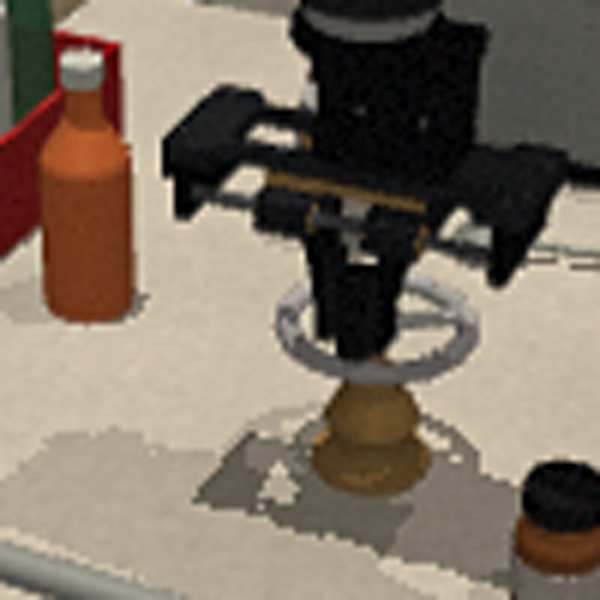

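View pics/top8.png

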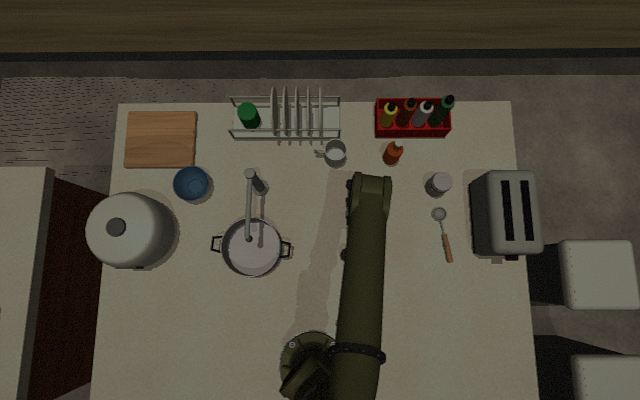

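View pics/side8.png

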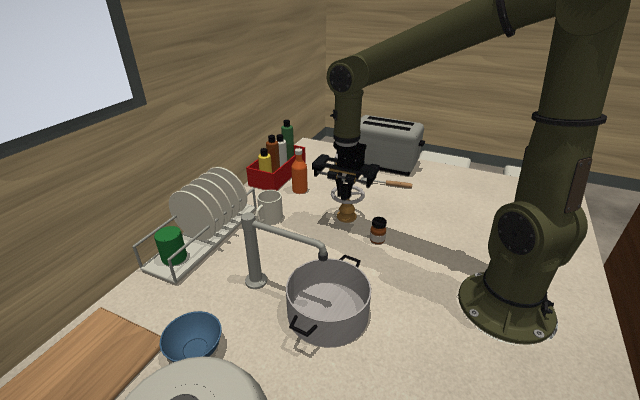

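>>> {"name": "send_rows", "arguments": {
  "steps": [
    [[0.0005,0,0],[0,0,0],0.01],
    [[0.001,0,0],[0,0,0],0.01],
    [[0.0012,0,0],[0,0,0],0.01],
    [[0.0012,0,0],[0,0,0],0.01],
    [[0.0012,0,0],[0,0,0],0.01]
  ]
}}

```text
time_s: 15.23
tool_pos: [0.4972, -0.1452, 0.1123]
tool_rot: [180.0, 0.0, 0.4]
force: [-4.2, -2.6, 3.5]
grip_width: 0.019
```

>>> {"name": "send_rows", "arguments": {
  "steps": [
    [[0,0,0],[0,0,0],0.01],
    [[0,0,0],[0,0,0],0.01],
    [[0,0,0],[0,0,0],0.01],
    [[0,0,0],[0,0,0],0.01],
    [[0,0,0],[0,0,0],0.01]
  ]
}}

```text
time_s: 15.65
tool_pos: [0.4972, -0.1452, 0.1123]
tool_rot: [180.0, 0.0, 0.4]
force: [-3.8, -2.4, 3.7]
grip_width: 0.0194
```

>>> {"name": "send_rows", "arguments": {
  "steps": [
    [[-0.001,0,0],[0,0,0],0.01],
    [[-0.002,0,0],[0,0,0],0.01],
    [[-0.002,0,0],[0,0,0],0.01],
    [[-0.002,0,0],[0,0,0],0.01],
    [[-0.002,0,0],[0,0,0],0.01]
  ]
}}

```text
time_s: 16.07
tool_pos: [0.497, -0.1452, 0.1124]
tool_rot: [180.0, -0.2, 0.4]
force: [3.7, -4.0, -2.9]
grip_width: 0.019
```

>>> {"name": "send_rows", "arguments": {
  "steps": [
    [[-0.0004,0,0],[0,0,0],0.01],
    [[-0.0008,0,0],[0,0,0],0.01],
    [[-0.0008,0,0],[0,0,0],0.01],
    [[-0.0008,0,0],[0,0,0],0.01],
    [[-0.0008,0,0],[0,0,0],0.01]
  ]
}}

```text
time_s: 16.48
tool_pos: [0.4965, -0.1453, 0.1124]
tool_rot: [180.0, -0.3, 0.4]
force: [4.2, -3.8, -3.2]
grip_width: 0.0189
```

>>> {"name": "send_rows", "arguments": {
  "steps": [
    [[0.0005,0,0],[0,0,0],0.01],
    [[0.001,0,0],[0,0,0],0.01],
    [[0.001,0,0],[0,0,0],0.01],
    [[0.001,0,0],[0,0,0],0.01],
    [[0.001,0,0],[0,0,0],0.01]
  ]
}}

```text
time_s: 16.9
tool_pos: [0.4965, -0.1453, 0.1124]
tool_rot: [180.0, -0.1, 0.4]
force: [3.5, -3.4, -2.7]
grip_width: 0.0189
```

>>> {"name": "send_rows", "arguments": {
  "steps": [
    [[0,0,0],[0,0,0],0.01],
    [[0,0,0],[0,0,0],0.01],
    [[0,0,0],[0,0,0],0.01],
    [[0,0,0],[0,0,0],0.01],
    [[0,0,0],[0,0,0],0.01]
  ]
}}

```text
time_s: 17.32
tool_pos: [0.4964, -0.1453, 0.1124]
tool_rot: [180.0, -0.1, 0.4]
force: [2.6, -4.7, -2.6]
grip_width: 0.0193
```

```bash
python3 - <<'E'
from h import *
o=env.get_obs(); print(o['time_s'],o['tool_pos'],o['tool_rot'],o['force'],o['joint_velocities'].round(2),o['grip_width'])
a=cv2.imread('pics/top0.png').astype(int);b=cv2.imread('pics/top8.png').astype(int)
for n,(y0,y1,x0,x1) in dict(potlowerleft=(225,285,205,240),mug=(135,170,310,350),soap=(138,168,380,406),bowl=(160,205,168,212),can=(168,200,422,456),spoon=(205,265,430,456)).items(): print(n,np.abs(a-b)[y0:y1,x0:x1].mean().round(2))
E
```

```text
17.3167 [ 0.49644296 -0.14525541  0.1124286 ] [ 1.79971136e+02 -1.36871087e-01  3.68582171e-01] [ 2.61170158 -4.66947079 -2.5831429 ] [ 0.02 -0.04 -0.08 -0.05  0.06 -0.07 -0.07] 0.01933123311824282
potlowerleft 3.97
mug 3.81
soap 3.95
bowl 3.53
can 3.9
spoon 6.12
```

```bash
python3 - <<'E'
from h import *
print(env.sign_off()); o=env.get_obs(); print(o['time_s'],o['tool_pos'],o['grip_width'])
E
```

```text
the job is handed in; nothing more can be done
None
the job is handed in; nothing more can be done
```

The pot filler is set: the spout is over the pot, and the valve is two full turns open from its stop. I handed the job in at about 17 s, with the arm still holding the crank handle at a 40 N grip.

- **Spout:** I pushed it clockwise with the closed fingers. The later top and side pictures show the outlet well inside the pot's rim.
- **Valve shut:** I gripped the crank and turned it clockwise about 280° until it hit the stop. My last closing move ran into the stop too hard: the wrist force read about 88 N, against the 120 N limit. I backed off at once to a light press to measure the stop position.
- **Valve open:** I turned it anticlockwise 720°. The first attempt ended about 1° too far open, and the correction then left it about 1° too far closed. A second nudge brought the handle back to within about 0.1 to 0.2 mm (about 0.2°) of the measured stop position.
- **Last check:** the arm was still, the grip opening was 19 mm (the handle is 20 mm), and the residual push was about 5 N.
- **Other things:** comparing top pictures from before and after shows the pot, mug, bottle, bowl and can where they were. The spoon's area differed a little more, which I put down to the arm's shadow in the first picture. The arm hides the spice jar from above, but the side picture shows it standing where it was.

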